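Open the microcentrifuge after its run

TASK

The centrifuge has finished its run and has to be opened for unloading. Lift the white slide box off its lid and set it down upright on the clear worktop beside the machine, then press the blue lid-release key firmly with a fingertip until the catch lets go and the lid pops ajar, without hammering it or pressing the green or red key. Then swing the lid all the way up until it rests open on its back stop, and leave everything else where it stands.

Things in the scene. Friction and masses are not known exactly. Their poses are not given: they have to be found in the camera images.
- centrifuge: White microcentrifuge with grey lid lip, fixed, 266 (x) x 206 (y) mm. Origin on the worktop; x to its back, y to its left seen from its front, z up; front edge x = -154, sides y = +-103. Front panel slopes up backwards at 0.349 rad, z = 46 to 86 mm. Shut lid: flat top z = 134 mm, x = -44 to 96, y = +-95. The worktop is bare from its left side to y = 250, x = -180 to 0.
- lid_key: Blue lid-release key, rightmost of three on the panel (seen from the front), pad 22 x 26 mm. Origin 3.5 mm below the centre of its top, z = outward panel normal (0.349 rad from vertical, towards the front), y = the machine's y. Pressed along -z it gives only 1.5 mm, yields from 2.5 N, frees the lid's catch at about 4.5 N, springs back when left. Over 40 N damages it.
- stop_key: Red stop key (white square), 55 mm from the blue key towards the machine's left; same size, origin and axes. Not to be pressed.
- start_key: Green start key (white triangle), 110 mm from the blue key towards the machine's left; same size, origin and axes. Not to be pressed.
- lid (a joint): Lid angle in rad: 0 shut and caught, about 0.36 when popped ajar by its spring lifter, 1.6 on the back stop. Opens upward about its hinge at the machine's back. Weighs 0.35 kg, damped (0.15 N m s/rad); below 1.3 it sinks back to ajar when left, beyond 1.45 it falls onto its stop and stays open.
- lid_hinge (a point): Middle of the lid's hinge line, at the machine's x = 100, y = 0, z = 106 mm. Its axes turn with the lid; y lies along the hinge.
- lid_lip (a point): Middle of the front edge of the lid's grey finger lip, 166 mm from the hinge line and 8.5 mm above it when shut; moves with the lid. Lip 90 mm wide (y), 9 thick, 22 out from the lid; can be hooked from below when ajar. A steel striker 12 mm wide, 14 long hangs under the lid, 40 mm behind the lip's edge, midway. Axes turn with the lid: x from lip to hinge, z out of its top.
- slide_box: White carton of microscope slides, 35 (x) x 83 (y) x 28 (z) mm, loose, lying on the closed lid; origin at the centre of its underside; weighs 80 to 170 g.
- amber_dropper: Small brown dropper bottle with black cap, 32 mm across, 69 high, loose; origin at the centre of its underside. Bystander.
- white_dropper: Small white dropper bottle with green cap, 32 mm across, 69 high, loose; origin at the centre of its underside. Bystander.
- tape_1: Roll of tape lying flat, 104 mm across, 25 high, loose; origin at the centre of its underside. Bystander.
- petri_1: Red petri dish with lid, 62 mm across, 12 high, loose; origin at the centre of its underside. Bystander.

How it is judged (in metres and radians):
On the way, in this order (a step that is already met when the one before it is completed fails the run):
1. the slide box is set down on the worktop, held till it is within 15 mm of it (height (world z) of slide_box below 0.015 m and contact force between the fingers and slide_box above 0.5 N), for 0.05 s.
2. a finger presses the blue key (contact force between the fingers and lid_key above 2.5 N).
3. the lid has popped ajar (value of joint lid above 0.2 rad), for 0.1 s.
4. the lid is swung up beyond 1.5 rad (value of joint lid above 1.5 rad), for 0.2 s.
At the end, for the whole second after the job is handed in: The lid rests open on its back stop (beyond 1.5 rad of 1.6); the slide box lies flat and upright on the worktop (within 6 mm in height and 0.1 rad), at rest and released (value of joint lid above 1.5 rad and velocity of joint lid below 0.1 rad/s and height (world z) of slide_box below 0.006 m and angle between slide_box's own z axis and vertical below 0.1 rad and linear speed of slide_box below 0.02 m/s); the robot touches nothing.
It fails at once if the slide box is tipped or tumbled (more than 0.6 rad) (angle between slide_box's own z axis and vertical above 0.6 rad).
It fails at once if the green or red key is pressed (more than 2.5 N) (contact force between anything else and start_key above 2.5 N or contact force between anything else and stop_key above 2.5 N).
It fails at once if the blue key is hammered (more than 40 N) (contact force between anything else and lid_key above 40 N).
It fails at once if a bystander is shoved more than 25 mm or knocked over (distance of any of amber_dropper, white_dropper, tape_1, petri_1 from where it was at the start of the episode above 0.025 m or angle between any of amber_dropper, white_dropper's own z axis and vertical above 0.5 rad).
It also fails if it takes over 64 s, if anything falls off the work surface, if the arm or the gripper's body presses on something with over 40 N, if the wrist force passes 120 N, or if a joint passes its speed limit or range.

ROBOT

A 6-joint arm with a two-finger parallel gripper is mounted at the origin on a cart in front of the work surface, level with it; the furniture and walls round the work are solid. World frame = base frame: x ahead of the robot, y to its left, z up, the work surface at z = 0. Lengths are in mm, angles in rad, forces in N, time in s.
With the tool pointing down it reaches from about 375 to 900 mm from the base axis. Payload 3.1 kg.
Tool frame: the origin (TCP) lies midway between the tips of the shut fingers; the grasp point (between the pads) lies 19 mm behind it; z points along the fingers, y is the line along which they close (so a half turn about z gives the same grasp; the last joint's range is limited). The gripper opens to 87 mm and grips with 3 to 60 N. Pads are 19 mm wide; open, the fingers measure 117 mm over their backs; the gripper's body (75 mm by 190 mm) begins 51 mm behind the grasp point.
Start: joints at [1.058, 0.527, 1.433, -0, 1.181, -0.178], TCP at [205.321, 590.288, 222.548] pointing down, gripper open.
Joint ranges: [-3.08, 3.08], [-0.75, 2.2], [0.22, 2.44], [-1.43, 4.57], [0, 2.65], [-2.85, 2.85]. Speed limits (rad/s): [2.79, 2.79, 3.14, 3.14, 3.14, 3.14].

INTERFACE

Orientations are given as a 3x3 rotation matrix whose columns are the frame's x, y, z axes.
In Python, from cell import manip gives the robot as it stands.
- The arm moves only by the tool steer_hand, called after "Emit:" in YAML: its name, and indented under it one key for each argument. Schema: {"type":"object","properties":{"ticks":{"type":"array","items":{"type":"number"},"minItems":4,"maxItems":32},"aperture":{"type":"number"},"only":{"type":"string"},"quiet":{"type":"boolean"},"lines":{"type":"string"}},"required":["ticks"],"additionalProperties":false}. ticks is one flat list of numbers that holds 1 to 8 rows one after another, with no inner brackets; each row has 4 numbers: dx, dy, dz in mm, then a turn about the tool's z in rad; each row is the pose to reach, as a shift and turn from the pose commanded when the call began, along the tool's axes at that moment; what a row does not reach only later rows make up. A row lasts 1/10 s, in which the tool goes at most 50 mm and 0.15 rad, less where a joint would pass 70% of its speed; a pose out of reach is approached as far as the arm can. aperture is the finger opening in mm, set as the call begins (left out keeps the last). The fingers move at their own pace and stop on an object; the grip force is fixed at half the most. Time passes only in rows, so rows that do not move let the fingers close. The tool returns the time, the measured TCP pose, the force, the opening and the grip force at its end. only (a regular expression) keeps the lines of the reply that match it, lines (a string "A,B") keeps lines A to B, and quiet returns only ok. Input that does not fit is refused with a message, and nothing moves.
- manip.state(): the state, without advancing time (a new reading comes with each control period).
- manip.get_image(name): name is "scene" or "top" or "wrist"; returns the picture (400x640x3 uint8, red, green, blue); there is no depth.
- manip.camera_info(name): a dict with "vertical_fov" (degrees; the focal length in pixels is half the picture's height over the tangent of half this angle, whatever the lens; pixels are square), "cx", "cy" (the principal point, pixels), "pose" (4x4, takes a point from camera to world coordinates). Camera axes: x right, y down, z forward; pixel columns grow to the right and rows downward; lengths in mm; the calibration is good to about 2 mm. A picture is of the moment at which its call begins: read the wrist's pose just before it. camera_info takes no time and is no camera call; for the wrist camera it gives the pose at the moment of the call.
- manip.job_done(): hands the job in; it is judged then, once.
The state is a dict: "clock": time; "q": joint angles; "dq": joint speeds; "joint_torque": joint torques, N m; "eef_pos": TCP position; "eef_rot": TCP orientation; "ft_force": force on the tool from outside, world axes, zero at the start; "torque": the same for the moment, N m; "opening": finger opening in mm; "grasp_force": force on a finger pad.
Only numpy, scipy, OpenCV 4.12 (cv2) and the standard library are available. Lean on these libraries where they do the work, as an engineer would, in place of code of your own. Each camera call takes 0.05 s, during which the arm holds its last target. There are 200 camera calls.

## Working session

There is one attempt and no reset: what is moved stays moved. The work goes in short steps, Python scripts to look and compute and a tool call to move; the robot and the scene stay as the last step left them, time stands still between calls to the robot, and variables do not carry over. Pictures are saved under pics/ and viewed, at most 10 in all, crops included, and the job is handed in when it is done.

```bash
ls; mkdir -p pics
```

Run:
```python
from cell import manip
import cv2,numpy as np
s=manip.state();print(s['clock'],s['eef_pos'],s['eef_rot'],s['opening'])
for n in("scene","top","wrist"):
    i=manip.camera_info(n);print(n,i['vertical_fov'],i['cx'],i['cy'],np.round(i['pose'],3).tolist())
    cv2.imwrite(f'pics/{n}0.png',manip.get_image(n)[:,:,::-1])
```

```text
cell.py
pics
0.0 [204.9713955  589.65529845 221.56676258] [[-9.44479832e-01  3.28567689e-01 -1.05867018e-03]
 [ 3.28569180e-01  9.44477994e-01 -1.90062016e-03]
 [ 3.75408314e-04 -2.14294380e-03 -9.99997633e-01]] 87.19733746460106
scene 44.472865176763186 320.3442841357119 202.3169920896317 [[0.818, -0.345, 0.461, -306.456], [-0.576, -0.503, 0.645, -1177.097], [0.009, -0.793, -0.609, 1247.099], [0.0, 0.0, 0.0, 1.0]]
top 52.98474585584269 321.50771725253196 199.31128870172023 [[0.0, -0.99, 0.143, 331.522], [-1.0, 0.002, 0.013, 26.916], [-0.013, -0.143, -0.99, 1659.688], [0.0, 0.0, 0.0, 1.0]]
wrist 65.89622484792336 317.44857031728856 198.7764937112913 [[0.329, 0.903, 0.275, 129.075], [0.944, -0.314, -0.097, 616.605], [-0.002, 0.292, -0.956, 384.161], [0.0, 0.0, 0.0, 1.0]]
```

View pics/top0.png

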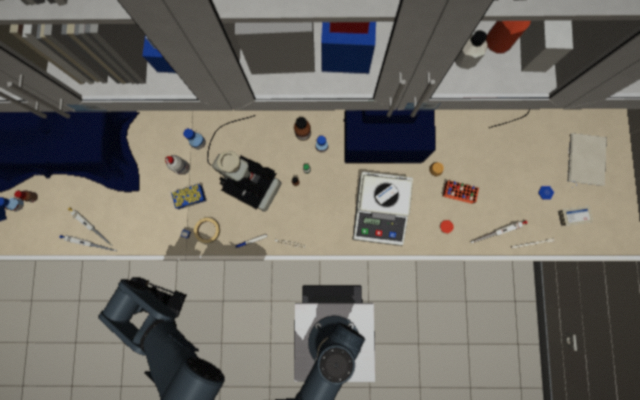

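View pics/scene0.png

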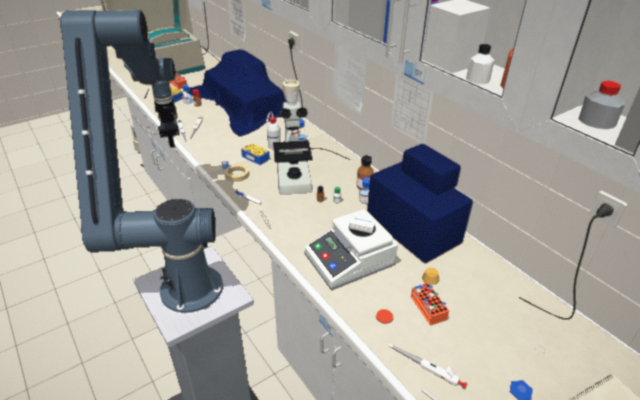

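Top view: the centrifuge is around (383,207), with the slide box as a white bar at (386,193). The keys are green (366,231), red (379,232) and blue (392,234). The droppers are at (296,181) and (307,168), the tape at (208,230) and the petri dish at (446,226). The scene view agrees, and the worktop to the machine's left is clear.

Create h.py:
```python
from cell import manip
import cv2,numpy as np
def ray(info,u,v):
    f=200/np.tan(np.radians(info['vertical_fov'])/2);P=np.array(info['pose'])
    d=P[:3,:3]@np.array([(u-info['cx'])/f,(v-info['cy'])/f,1.]);return P[:3,3],d
def plane(info,u,v,z):
    o,d=ray(info,u,v);return o+d*(z-o[2])/d[2]
def tri(rays):
    A=0;b=0
    for o,d in rays:
        d=d/np.linalg.norm(d);M=np.eye(3)-np.outer(d,d);A=A+M;b=b+M@o
    return np.linalg.solve(A,b)
def proj(info,p):
    f=200/np.tan(np.radians(info['vertical_fov'])/2);P=np.array(info['pose'])
    c=P[:3,:3].T@(np.array(p)-P[:3,3]);return f*c[0]/c[2]+info['cx'],f*c[1]/c[2]+info['cy']
def keys(img):
    h=cv2.cvtColor(img,cv2.COLOR_RGB2HSV);out={}
    for n,lo,hi in(('blue',(100,120,90),(130,255,255)),('green',(45,90,60),(85,255,255)),('red',(170,120,90),(180,255,255))):
        m=cv2.inRange(h,lo,hi)
        if n=='red': m|=cv2.inRange(h,(0,120,90),(6,255,255))
        _,_,st,ce=cv2.connectedComponentsWithStats(m)
        out[n]=[(int(s[4]),s[:4].tolist(),c.round(1).tolist()) for s,c in zip(st[1:],ce[1:]) if s[4]>8]
    return out
def delta(p):
    s=manip.state();return s['eef_rot'].T@(np.array(p)-s['eef_pos'])
```

Run:
```python
from h import *
i=manip.camera_info('top')
for n,u,v,z in(('g',366,231,66),('r',379,232,66),('b',392,234,66),('box',386,193,162),('amb',296,181,60),('wht',307,168,60),('petri',446,226,12),('tape',208,230,20),('FL',354,242,40),('FR',404,244,40),('BL',361,172,130),('BR',411,174,130)):
    print(n,plane(i,u,v,z).round())
print(delta([420,200,350]),delta([420,-170,350]))
```

```text
g [ 435. -128.   66.]
r [ 431. -179.   66.]
b [ 423. -230.   66.]
box [ 572. -196.  162.]
amb [638. 152.  60.]
wht [692. 108.  60.]
petri [ 459. -460.   12.]
tape [443. 514.  20.]
FL [393. -82.  40.]
FR [ 384. -282.   40.]
BL [ 660. -106.  130.]
BR [ 651. -299.  130.]
[-331.0616491  -297.76516631 -127.80762724] [-452.63210763 -647.22237372 -127.27489679]
```

Emit:
steer_hand:
  ticks: [-40,-35,-16,0.14,-80,-70,-32,0.28,-120,-105,-48,0.42,-155,-140,-64,0.56,-190,-175,-80,0.7,-225,-210,-96,0.84,-265,-240,-112,0.98,-300,-270,-128,1.12]

```text
clock: 0.95
eef_pos: [388.7, 254.2, 343.5]
eef_rot: [[-0.11, 0.994, -0.0], [0.994, 0.11, -0.0], [0.0, -0.0, -1.0]]
ft_force: [0.4, 0.0, 0.1]
opening: 86.7
grasp_force: 0.0
```

Run:
```python
from h import *
print(delta([500,-120,350]))
```

```text
[-384.17027184   69.33688389   -6.55530095]
```

Emit:
steer_hand:
  ticks: [-48,8,0,0.04,-96,17,0,0.08,-144,25,0,0.12,-192,34,0,0.16,-240,43,0,0.2,-288,52,0,0.23,-336,60,0,0.23,-384,69,0,0.23]

```text
clock: 1.75
eef_pos: [501.4, -119.4, 342.8]
eef_rot: [[0.114, 0.993, -0.0], [0.993, -0.114, 0.0], [0.0, -0.0, -1.0]]
ft_force: [1.0, 0.3, 0.8]
opening: 87.5
grasp_force: 0.0
```

Emit:
steer_hand:
  ticks: [0,0,0,0,0,0,0,0]

```text
clock: 1.95
eef_pos: [501.1, -118.2, 342.3]
eef_rot: [[0.116, 0.993, -0.002], [0.993, -0.116, 0.001], [0.001, -0.002, -1.0]]
ft_force: [-0.4, -0.4, 0.2]
opening: 86.9
grasp_force: 0.0
```

Run:
```python
from h import *
import json,pickle
s=manip.state();i=manip.camera_info('wrist');im=manip.get_image('wrist')
cv2.imwrite('pics/w1.png',im[:,:,::-1]);pickle.dump((i,im),open('w1.pkl','wb'))
print(s['q'],keys(im))
```

```text
[-4.49152393e-01  2.50239043e-01  1.53871400e+00  4.97537343e-04
  1.35467573e+00 -3.32730323e-01] {'blue': [(89, [531, 0, 14, 18], [535.6, 9.2]), (248, [547, 0, 29, 12], [560.0, 4.4]), (45, [371, 213, 13, 13], [377.1, 218.7]), (169, [271, 231, 13, 17], [277.3, 239.1])], 'green': [(218, [268, 161, 14, 19], [274.7, 170.2]), (13, [301, 227, 4, 4], [302.6, 228.6])], 'red': [(193, [269, 197, 14, 18], [275.7, 205.5]), (207, [304, 322, 27, 11], [317.0, 327.3])]}
```

View pics/w1.png

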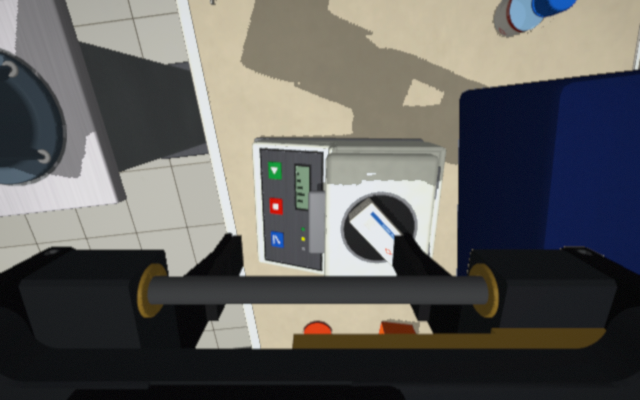

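Wrist view 1: green is at (275,170), red (276,206) and blue (277,239). The box lies on the dark window at about (378,231), turned about 45° in the image and partly hidden by a finger. I'll shift the view so the box is clear.

Emit:
steer_hand:
  ticks: [40,20,0,0,80,45,0,0,110,70,0,0,110,70,0,0,110,70,0,0]

```text
clock: 2.5
eef_pos: [582.6, -13.7, 342.7]
eef_rot: [[0.11, 0.994, -0.002], [0.994, -0.11, -0.0], [-0.0, -0.002, -1.0]]
ft_force: [-1.0, 0.0, -0.1]
opening: 87.0
grasp_force: 0.0
```

Run:
```python
from h import *
import pickle
i=manip.camera_info('wrist');im=manip.get_image('wrist')
cv2.imwrite('pics/w2.png',cv2.resize(im[60:280,160:480],None,fx=2.5,fy=2.5,interpolation=cv2.INTER_CUBIC)[:,:,::-1]);pickle.dump((i,im),open('w2.pkl','wb'))
k2=keys(im);i1,im1=pickle.load(open('w1.pkl','rb'));print(k2, manip.state()['eef_pos'])
```

```text
{'blue': [(646, [473, 84, 28, 30], [486.3, 98.5]), (41, [463, 87, 9, 26], [465.5, 99.2]), (42, [233, 303, 11, 6], [238.5, 305.3]), (26, [336, 317, 10, 10], [340.4, 321.8])], 'green': [(314, [385, 49, 20, 20], [394.1, 58.5]), (19, [232, 233, 7, 3], [234.7, 234.0])], 'red': []} [582.30884903 -14.67787603 342.74167436]
```

View pics/w2.png

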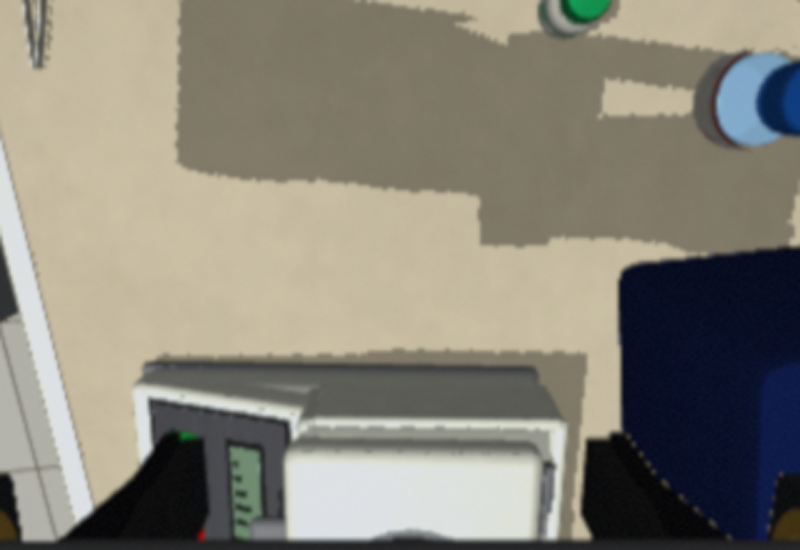

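The machine is at the bottom of this view, so I moved the wrong way and need to go towards -y. The worktop left of the machine is clear, and the nearest objects are the droppers further left and back.

Emit:
steer_hand:
  ticks: [-50,-10,0,0,-100,-20,0,0,-150,-35,0,0,-200,-45,0,0,-235,-50,0,0,-235,-50,0,0,-235,-50,0,0]

```text
clock: 3.25
eef_pos: [505.6, -244.7, 343.0]
eef_rot: [[0.117, 0.993, -0.0], [0.993, -0.117, 0.001], [0.001, -0.001, -1.0]]
ft_force: [-0.2, 1.0, -0.0]
opening: 86.7
grasp_force: 0.0
```

Run:
```python
from h import *
import pickle
i=manip.camera_info('wrist');im=manip.get_image('wrist')
cv2.imwrite('pics/w3.png',cv2.resize(im[20:240,200:520],None,fx=2.5,fy=2.5,interpolation=cv2.INTER_CUBIC)[:,:,::-1]);pickle.dump((i,im),open('w3.pkl','wb'))
k2=keys(im);print(k2, manip.state()['eef_pos'])
```

```text
{'blue': [(70, [359, 101, 16, 18], [365.8, 108.9]), (56, [385, 132, 13, 14], [390.8, 138.4]), (215, [253, 151, 15, 19], [260.7, 159.7]), (31, [375, 313, 8, 6], [377.8, 315.4]), (14, [397, 331, 6, 3], [399.2, 332.2])], 'green': [(274, [249, 69, 16, 21], [256.4, 79.1]), (16, [286, 143, 4, 4], [287.5, 144.5]), (30, [402, 309, 7, 6], [404.6, 311.7]), (32, [380, 329, 8, 5], [383.0, 331.2])], 'red': [(236, [251, 111, 15, 20], [258.4, 120.6]), (257, [293, 264, 28, 13], [306.9, 270.8]), (37, [395, 303, 13, 5], [399.8, 304.5]), (53, [372, 320, 10, 7], [376.5, 323.2])]} [ 506.06783328 -243.6513598   343.04590509]
```

View pics/w3.png

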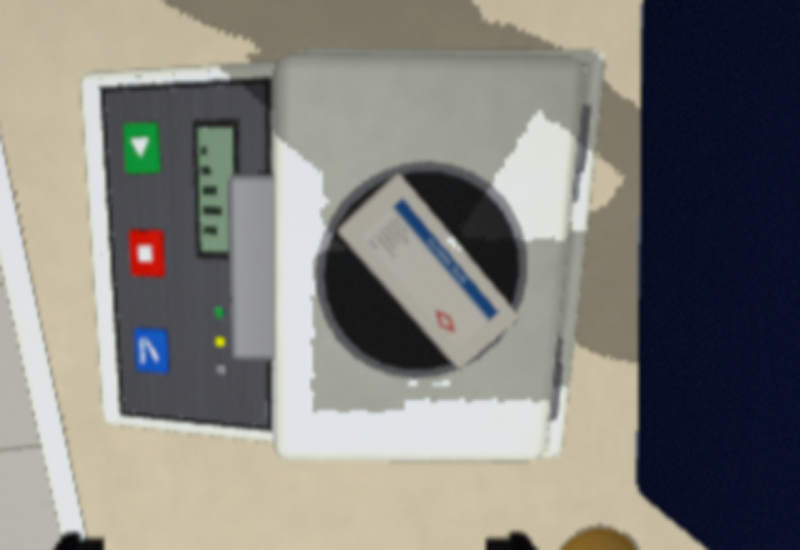

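View 3 crop: the whole machine is visible. In full pixels the keys are green (256,79), red (258,121) and blue (261,160). The box's top corners are about (360,90), (335,113), (384,167) and (407,145). Next I triangulate.

Run:
```python
from h import *
import pickle
V=[pickle.load(open(f'w{k}.pkl','rb')) for k in(1,3)]
K={}
for n,a,b in(('g',(274.7,170.2),(256.4,79.1)),('r',(275.7,205.5),(258.4,120.6)),('b',(277.3,239.1),(260.7,159.7))):
    K[n]=tri([ray(V[0][0],*a),ray(V[1][0],*b)]);print(n,K[n].round(1))
# box mask
polys=[]
for (i,im),seed in zip(V,((372,225),(366,130))):
    h=cv2.cvtColor(im,cv2.COLOR_RGB2HSV)
    m=(h[:,:,2]>95).astype(np.uint8)
    if seed[1]<200: print(h[122:140:4,345:395:6,2])
    g=cv2.cvtColor(im,cv2.COLOR_RGB2GRAY)
    sub=g[seed[1]-60:seed[1]+60,seed[0]-60:seed[0]+60]
    m=cv2.inRange(g,75,255);m=cv2.morphologyEx(m,cv2.MORPH_CLOSE,np.ones((7,7)))
    _,lab,st,ce=cv2.connectedComponentsWithStats(m,connectivity=4)
    l=lab[seed[1],seed[0]];print(seed,st[l],ce[l])
    c=max(cv2.findContours((lab==l).astype(np.uint8),0,1)[0],key=cv2.contourArea)
    print(cv2.boxPoints(cv2.minAreaRect(c)).round(1).tolist(), c[:,0][c[:,0,1].argmin()])
i=V[1][0]
C=np.array([plane(i,u,v,162) for u,v in((360,90),(335.2,112.8),(384,166.8),(406.8,144.8))]);print(C.round(1),C.mean(0),[np.linalg.norm(C[k]-C[(k+1)%4]) for k in range(4)])
# stripe top-left end in both
for (I,im),(x0,x1,y0,y1) in zip(V,((350,410,190,240),(345,410,85,160))):
    h=cv2.cvtColor(im,cv2.COLOR_RGB2HSV);m=cv2.inRange(h,(100,80,60),(130,255,255))[y0:y1,x0:x1]
    ys,xs=np.nonzero(m);k=(xs+ys).argmin();print('stripe',xs[k]+x0,ys[k]+y0,len(xs))
```

```text
g [ 436.7 -122.    59.1]
r [ 429.8 -176.    59.3]
b [ 423.9 -230.8   60.5]
(372, 225) [     0      0    640    277 115624] [287.59048294 121.60511658]
[[-0.0, 0.0], [639.0, 0.0], [639.0, 276.0], [0.0, 276.0]] [0 0]
[[161 172 159 173 172 128 150 109  24]
 [ 45 168 174 173 172 162 122 168  24]
 [ 25 142 169 173 173 174 130 140 132]
 [ 25  26 168 174 174 172 170 110 168]
 [ 25  24 106 168 174 173 173 137 124]]
(366, 130) [     0      0    493    277 102969] [246.41895133 142.19020288]
[[-0.0, 0.0], [492.0, 0.0], [492.0, 276.0], [0.0, 276.0]] [15  0]
[[ 561.  -155.2  162. ]
 [ 532.8 -175.1  162. ]
 [ 581.5 -239.9  162. ]
 [ 607.9 -218.3  162. ]] [ 570.81023857 -197.11253288  162.        ] [np.float64(34.52540967672026), np.float64(81.14411813535175), np.float64(34.1355721826983), np.float64(78.61558892948585)]
stripe 372 212 128
stripe 360 100 240
```

Run:
```python
from h import *
import pickle
V=[pickle.load(open(f'w{k}.pkl','rb')) for k in(1,3)];i=V[1][0]
print('stripe',tri([ray(V[0][0],372,212),ray(i,360,100)]))
a=-0.117;R=np.array([[np.cos(a),-np.sin(a)],[np.sin(a),np.cos(a)]])
for n,p in(('FL',plane(i,234,51,46)),('FR',plane(i,243,188,46)),('lipL',plane(i,292.5,91,114.5)),('lipR',plane(i,293,163,114.5)),('b',np.array([423.9,-230.8,0])),('box',np.array([570.8,-197.1,0])),('lidFL',plane(i,310,44,134)),('lidFR',plane(i,313,202,134))):
    print(n,p.round(1),'m-rot',(R.T@p[:2]).round(1))
```

```text
stripe [ 559.9480444  -165.15782683  162.442699  ]
FL [410.3 -81.9  46. ] m-rot [417.1 -33.5]
FR [ 386.3 -273.    46. ] m-rot [ 415.6 -226.1]
lipL [ 487.  -145.5  114.5] m-rot [500.6 -87.6]
lipR [ 475.3 -231.8  114.5] m-rot [ 499.1 -174.7]
b [ 423.9 -230.8    0. ] m-rot [ 447.9 -179.7]
box [ 570.8 -197.1    0. ] m-rot [ 589.9 -129.1]
lidFL [ 514.2 -100.7  134. ] m-rot [522.4 -40. ]
lidFR [ 495.4 -280.7  134. ] m-rot [ 524.8 -220.9]
```

Emit:
steer_hand:
  ticks: [20,20,0,-0.15,40,40,20,-0.3,54,59,40,-0.45,54,59,70,-0.6,54,59,100,-0.75,54,59,130,-0.76,54,59,150,-0.76,54,59,150,-0.76]
  aperture: 87

```text
clock: 4.1
eef_pos: [569.7, -193.9, 190.0]
eef_rot: [[-0.604, 0.797, -0.007], [0.797, 0.604, 0.004], [0.007, -0.003, -1.0]]
ft_force: [-0.1, 0.7, -0.0]
opening: 86.9
grasp_force: 0.0
```

Run:
```python
from h import *
print(manip.state()['q'].round(2),delta([570.8,-197.1,138]))
```

```text
[-0.51  0.54  1.52  0.    1.09 -1.16] [-3.58919699 -0.95150465 51.98040538]
```

Emit:
steer_hand:
  ticks: [-2,-1,20,0,-2,-1,40,0,-2,-1,51,0,-2,-1,52,0,-2,-1,52,0]

```text
clock: 4.6
eef_pos: [572.9, -199.0, 141.8]
eef_rot: [[-0.602, 0.798, 0.001], [0.798, 0.602, -0.001], [-0.001, 0.001, -1.0]]
ft_force: [-0.4, 0.5, -0.8]
opening: 86.8
grasp_force: 0.0
```

Emit:
steer_hand:
  ticks: [0,0,0,0,0,0,0,0,0,0,0,0,0,0,0,0,0,0,0,0,0,0,0,0]
  aperture: 20

```text
clock: 5.2
eef_pos: [572.3, -199.2, 141.0]
eef_rot: [[-0.602, 0.799, 0.0], [0.799, 0.602, -0.0], [-0.0, -0.0, -1.0]]
ft_force: [-0.2, -0.2, -0.2]
opening: 46.9
grasp_force: 0.0
```

Emit:
steer_hand:
  ticks: [0,0,3,0,0,0,4,0,0,0,4,0,0,0,4,0,0,0,4,0,0,0,4,0,0,0,4,0]
  aperture: 20

```text
clock: 5.9
eef_pos: [572.2, -199.2, 137.2]
eef_rot: [[-0.602, 0.799, -0.0], [0.799, 0.602, -0.0], [-0.0, -0.0, -1.0]]
ft_force: [-1.2, -0.1, 3.8]
opening: 35.0
grasp_force: 29.9
```

Emit:
steer_hand:
  ticks: [0,0,-15,0,0,0,-40,0,0,0,-70,0.05,0,0,-90,0.2,0,0,-90,0.35,0,0,-90,0.5,0,0,-90,0.65,0,0,-90,0.76]

```text
clock: 6.7
eef_pos: [572.1, -198.9, 226.1]
eef_rot: [[0.119, 0.993, -0.001], [0.993, -0.119, 0.001], [0.001, -0.001, -1.0]]
ft_force: [-0.3, 0.0, -0.9]
opening: 34.8
grasp_force: 29.9
```

Run:
```python
from h import *
print(delta([475.6,-1,4]))
```

```text
[ 184.88996914 -119.15905875  222.25857999]
```

Emit:
steer_hand:
  ticks: [40,-25,0,0,80,-50,0,0,120,-75,0,0,155,-100,0,0,185,-119,0,0,185,-119,0,0,185,-119,40,0,185,-119,80,0]

```text
clock: 7.5
eef_pos: [477.3, -2.3, 147.1]
eef_rot: [[0.113, 0.994, 0.006], [0.994, -0.113, -0.002], [-0.001, 0.006, -1.0]]
ft_force: [0.5, -0.0, -1.4]
opening: 34.9
grasp_force: 29.9
```

Emit:
steer_hand:
  ticks: [0,0,30,0,0,0,60,0,0,0,90,0,0,0,115,0,0,0,125,0,0,0,125,0]

```text
clock: 8.1
eef_pos: [474.8, -2.1, 20.5]
eef_rot: [[0.114, 0.993, -0.002], [0.993, -0.114, 0.001], [0.0, -0.003, -1.0]]
ft_force: [0.6, -0.1, -0.9]
opening: 34.6
grasp_force: 29.9
```

```bash
python3 - <<'E'
from h import *
s=manip.state();print(delta([475.6,-1,4]),s['ft_force'],s['eef_pos'])
E
```

```text
[ 1.2055577   0.72094091 16.52442878] [ 0.63380579 -0.07859462 -0.9475124 ] [474.78685076  -2.12436012  20.52587287]
```

Emit:
steer_hand:
  ticks: [0,0,6,0,0,0,11,0,0,0,14,0,0,0,15.5,0,0,0,16.5,0,0,0,16.5,0,0,0,16.5,0]

```text
clock: 8.8
eef_pos: [475.2, -1.8, 5.6]
eef_rot: [[0.114, 0.994, 0.0], [0.994, -0.114, -0.0], [-0.0, 0.0, -1.0]]
ft_force: [0.4, -0.9, -1.8]
opening: 34.6
grasp_force: 29.9
```

Emit:
steer_hand:
  ticks: [0,0,1,0,0,0,2,0,0,0,2,0]

```text
clock: 9.1
eef_pos: [475.0, -1.8, 3.3]
eef_rot: [[0.114, 0.994, -0.0], [0.994, -0.114, 0.0], [0.0, -0.0, -1.0]]
ft_force: [0.3, 0.7, -2.2]
opening: 34.9
grasp_force: 29.9
```

Emit:
steer_hand:
  ticks: [0,0,0,0,0,0,0.5,0,0,0,1,0]

```text
clock: 9.4
eef_pos: [475.1, -1.8, 3.1]
eef_rot: [[0.114, 0.994, 0.0], [0.994, -0.114, -0.0], [-0.0, 0.0, -1.0]]
ft_force: [-1.3, 0.1, 11.4]
opening: 35.1
grasp_force: 29.9
```

Emit:
steer_hand:
  ticks: [0,0,0,0,0,0,0,0,0,0,0,0,0,0,0,0,0,0,0,0,0,0,0,0,0,0,0,0,0,0,0,0]
  aperture: 70

```text
clock: 10.2
eef_pos: [475.1, -1.8, 2.4]
eef_rot: [[0.114, 0.994, -0.0], [0.994, -0.114, -0.0], [-0.0, -0.0, -1.0]]
ft_force: [-0.4, -0.2, -0.5]
opening: 70.0
grasp_force: 0.0
```

Emit:
steer_hand:
  ticks: [0,0,-20,0,0,0,-60,0,0,0,-100,0,0,0,-150,0,0,0,-200,0,0,0,-240,0,0,0,-240,0,0,0,-240,0]
  aperture: 0

```text
clock: 11.0
eef_pos: [475.2, -1.8, 243.3]
eef_rot: [[0.114, 0.994, 0.002], [0.994, -0.114, -0.001], [-0.0, 0.002, -1.0]]
ft_force: [-0.5, 0.3, 0.2]
opening: 14.5
grasp_force: 0.0
```

Run:
```python
from h import *
import pickle
i=manip.camera_info('wrist');im=manip.get_image('wrist')
cv2.imwrite('pics/w4.png',im[:,:,::-1]);pickle.dump((i,im),open('w4.pkl','wb'))
print(manip.state()['q'].round(2))
```

```text
[-0.24  0.3   1.77 -0.    1.07 -0.13]
```

View pics/w4.png

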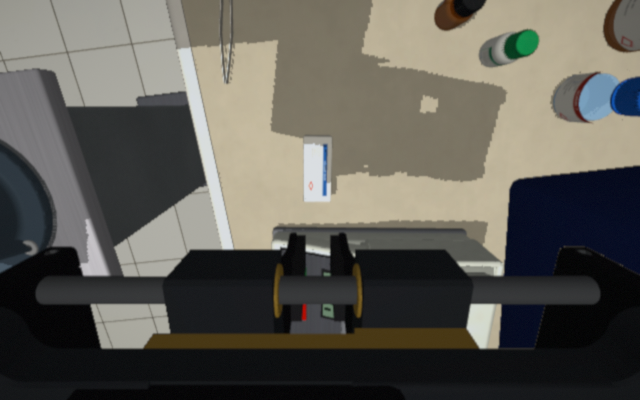

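The box stands flat at about (317,169) on clear worktop, released. Next: shut fingers, turned so their 19 mm width lies along the slope, hovering over the blue key.

Emit:
steer_hand:
  ticks: [-45,-6,0,-0.15,-90,-12,0,-0.3,-135,-18,0,-0.45,-180,-25,0,-0.6,-215,-33,0,-0.75,-233,-33,20,-0.9,-233,-33,45,-1.05,-233,-33,70,-1.2]
  aperture: 0

```text
clock: 11.85
eef_pos: [414.3, -229.8, 169.7]
eef_rot: [[-0.833, 0.553, -0.003], [0.553, 0.833, 0.003], [0.004, 0.001, -1.0]]
ft_force: [0.8, 0.1, -0.3]
opening: 0.7
grasp_force: 0.0
```

Emit:
steer_hand:
  ticks: [0,0,20,-0.15,0,0,40,-0.3,0,0,60,-0.37,0,0,75,-0.37,0,0,75,-0.37,0,0,75,-0.37]

```text
clock: 12.45
eef_pos: [414.8, -228.7, 96.2]
eef_rot: [[-0.976, 0.218, -0.003], [0.218, 0.976, 0.003], [0.003, 0.002, -1.0]]
ft_force: [-0.1, 0.1, -0.2]
opening: 0.6
grasp_force: 0.0
```

Run:
```python
from h import *
s=manip.state();R=s['eef_rot'];print(delta([416,-229.9,61]),np.arctan2(R[1,0],R[0,0]),s['q'].round(2),s['opening'])
```

```text
[-1.52715116 -0.99020461 35.18079183] 2.921735346101715 [-0.74  0.54  1.92 -0.    0.69 -2.09] 0.5683441696165663
```

Emit:
steer_hand:
  ticks: [-1,-1,10,-0.05,-1.5,-1,20,-0.1,-1.5,-1,25,-0.1,-1.5,-1,25,-0.1,-1.5,-1,25,-0.1]

```text
clock: 12.95
eef_pos: [417.2, -230.9, 72.8]
eef_rot: [[-0.993, 0.12, 0.0], [0.12, 0.993, -0.0], [-0.0, -0.0, -1.0]]
ft_force: [-0.2, 0.4, 0.4]
opening: 0.5
grasp_force: 0.0
```

Run:
```python
from h import *
i=manip.camera_info('wrist');im=manip.get_image('wrist')
s=manip.state();R=s['eef_rot'];print(delta([416,-229.9,61]),np.arctan2(R[1,0],R[0,0]),s['ft_force'])
print(keys(im),proj(i,s['eef_pos']))
cv2.imwrite('pics/w5.png',cv2.resize(im[100:320,160:480],None,fx=2.5,fy=2.5)[:,:,::-1])
```

```text
[ 1.39864731  0.94198428 11.93090698] 3.021389855332014 [ 0.54000206 -0.15997539  0.63265928]
{'blue': [], 'green': [(1255, [473, 232, 43, 36], [494.2, 249.2])], 'red': [(548, [386, 232, 41, 17], [405.7, 238.8])]} (np.float64(317.09108851083386), np.float64(249.96116017556537))
```

View pics/w5.png

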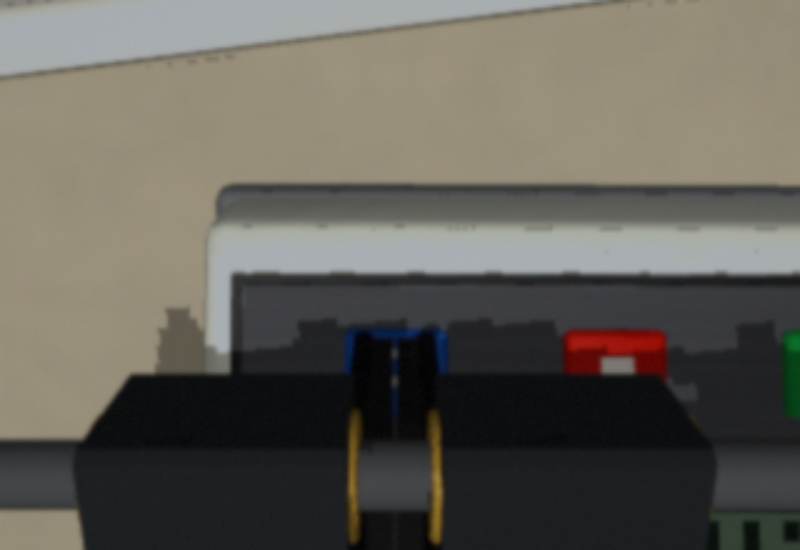

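The shut fingers sit centred over the blue key (crop about (395,350)), well away from the red one. Now a slow press.

Emit:
steer_hand:
  ticks: [1,0,4,0,1,0,7,0,1,0,9,0,1,0,10,0,1,0,10,0]

```text
clock: 13.5
eef_pos: [416.0, -230.7, 62.4]
eef_rot: [[-0.993, 0.119, -0.0], [0.119, 0.993, 0.0], [0.0, 0.0, -1.0]]
ft_force: [-0.3, -0.2, 1.2]
opening: 0.5
grasp_force: 0.7
```

Emit:
steer_hand:
  ticks: [0,0,0.5,0,0,0,1,0,0,0,1,0]

```text
clock: 13.8
eef_pos: [416.2, -230.7, 62.0]
eef_rot: [[-0.993, 0.119, 0.0], [0.119, 0.993, -0.0], [-0.0, -0.0, -1.0]]
ft_force: [-0.1, 0.4, 5.4]
opening: 0.5
grasp_force: 3.2
```

Emit:
steer_hand:
  ticks: [0,0,0.5,0,0,0,1,0,0,0,1,0]

```text
clock: 14.1
eef_pos: [416.4, -230.8, 61.2]
eef_rot: [[-0.993, 0.119, 0.001], [0.119, 0.993, -0.001], [-0.001, -0.001, -1.0]]
ft_force: [0.2, 0.5, 2.6]
opening: 0.4
grasp_force: 1.7
```

Emit:
steer_hand:
  ticks: [0,0,0.5,0,0,0,1,0,0,0,1,0]

```text
clock: 14.4
eef_pos: [416.6, -230.8, 60.5]
eef_rot: [[-0.993, 0.12, 0.001], [0.12, 0.993, -0.001], [-0.001, -0.001, -1.0]]
ft_force: [-0.1, 2.8, 11.0]
opening: 0.2
grasp_force: 5.3
```

Run:
```python
from h import *
im=manip.get_image('scene')
cv2.imwrite('pics/s6.png',cv2.resize(im[180:310,270:430],None,fx=3.75,fy=3.75)[:,:,::-1])
```

```text
(no output)
```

View pics/s6.png

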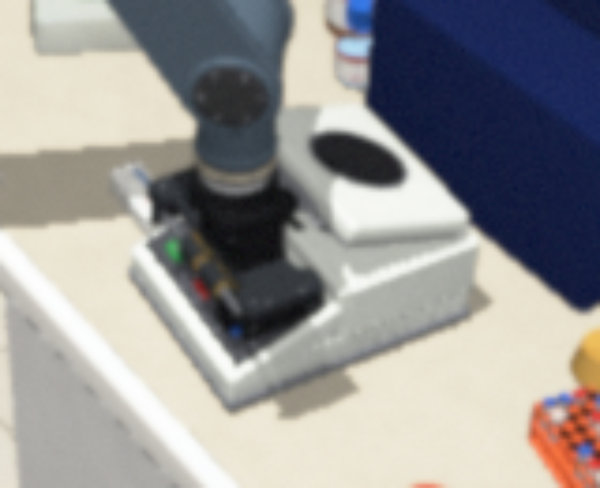

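The lid's front now stands off the body in the scene picture, so it looks popped. I'll retreat in front of the lip and measure its edge.

Emit:
steer_hand:
  ticks: [5,0,-10,0,8,0,-35,0,8,15,-65,0,8,35,-90,0,8,50,-90,0,8,50,-90,0,8,50,-90,0]

```text
clock: 15.15
eef_pos: [413.6, -179.8, 148.7]
eef_rot: [[-0.993, 0.118, -0.001], [0.118, 0.993, 0.001], [0.001, 0.0, -1.0]]
ft_force: [-0.3, 0.1, -0.1]
opening: 0.4
grasp_force: 0.0
```

Run:
```python
from h import *
import pickle
i=manip.camera_info('wrist');im=manip.get_image('wrist');pickle.dump((i,im),open('w7.pkl','wb'))
cv2.imwrite('pics/w7.png',im[:,:,::-1])
X=567.5;Y=-130.5;c,s=.9932,-.1167
for th in(0,.36):
  for y in(-45,45):
    for hz in (8.5,):
      mx=100-166*np.cos(th)+hz*np.sin(th);z=106+166*np.sin(th)+hz*np.cos(th)
      print(th,y,round(mx),round(z),np.round(proj(i,[c*(X+mx)-s*(Y+y),s*(X+mx)+c*(Y+y),z])))
```

```text
0 -45 -66 114 [257. 314.]
0 45 -66 114 [377. 313.]
0.36 -45 -52 172 [240. 398.]
0.36 45 -52 172 [394. 397.]
```

View pics/w7.png

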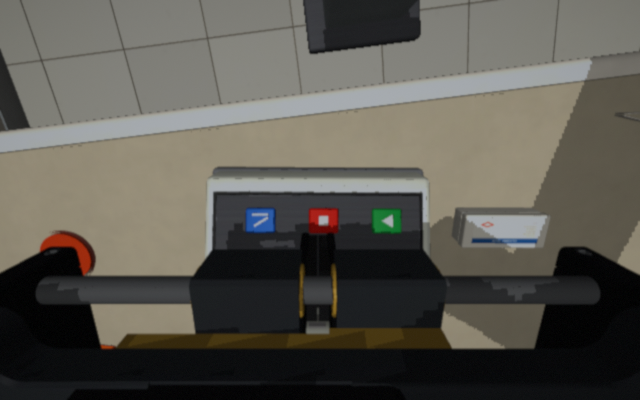

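The gripper's body hides the lid here; the keys and the box on the worktop are undisturbed. I'll check the lid angle against the scene view numerically: its front-right top corner was at crop (350,238), i.e. full pixel (363,243).

Run:
```python
from h import *
i=manip.camera_info('scene');X=567.5;Y=-130.5;c,s=.9932,-.1167
im=manip.get_image('scene')
cv2.imwrite('pics/s8.png',cv2.resize(im[180:310,270:430],None,fx=3.75,fy=3.75)[:,:,::-1])
def W(mx,my,z): return [c*(X+mx)-s*(Y+my),s*(X+mx)+c*(Y+my),z]
for th in(0,.2,.36):
  for rx,rz in((-144,28),(-144,5),(-4,28)):
    mx=100+rx*np.cos(th)+rz*np.sin(th);z=106-rx*np.sin(th)+rz*np.cos(th)
    u,v=proj(i,W(mx,-95,z));print(th,rx,rz,'crop',round((u-270)*3.75),round((v-180)*3.75))
```

```text
0 -144 28 crop 336 263
0 -144 5 crop 334 281
0 -4 28 crop 466 213
0.2 -144 28 crop 346 236
0.2 -144 5 crop 340 257
0.2 -4 28 crop 471 211
0.36 -144 28 crop 358 214
0.36 -144 5 crop 348 236
0.36 -4 28 crop 475 210
```

View pics/s8.png

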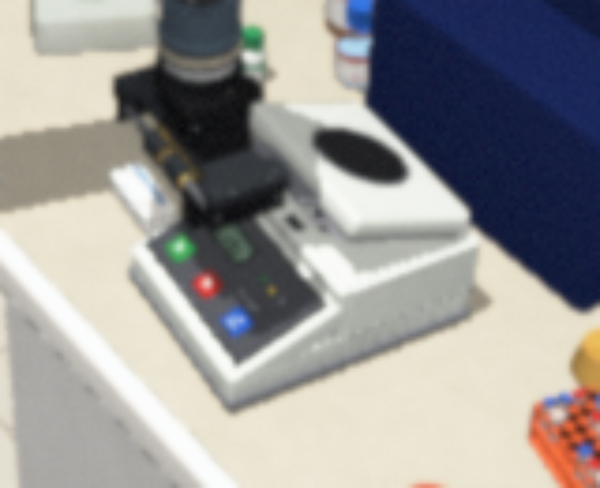

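The lid's lower front corner at crop (348,236) matches 0.36 rad, so it is popped ajar. Next I bring the shut fingers' side against the lip's front edge and compute the arc to sweep it up.

Emit:
steer_hand:
  ticks: [-20,0,0,0,-40,0,0,0,-58,0,0,0,-62,0,0,0,-62,0,0,0]

```text
clock: 15.75
eef_pos: [475.4, -187.9, 148.5]
eef_rot: [[-0.993, 0.12, -0.002], [0.12, 0.993, 0.001], [0.002, 0.001, -1.0]]
ft_force: [0.0, 0.4, -0.7]
opening: 0.0
grasp_force: 0.0
```

Emit:
steer_hand:
  ticks: [-3,0,0,0,-6,0,0,0,-8,0,0,0,-8,0,0,0]

```text
clock: 16.15
eef_pos: [481.1, -187.9, 149.1]
eef_rot: [[-0.993, 0.119, -0.005], [0.119, 0.993, 0.001], [0.006, 0.001, -1.0]]
ft_force: [-4.3, -1.0, 1.2]
opening: 0.3
grasp_force: 2.5
```

```bash
python3 - <<'E'
import numpy as np
P=lambda t:np.array([100-166*np.cos(t)+4*np.sin(t),106+166*np.sin(t)+4*np.cos(t)])
for t in np.arange(.36,1.6,.1): d=P(t)-P(.36);print(round(t,2),'row',-d[0].round(),-d[1].round())
E
```

```text
0.36 row -0.0 -0.0
0.46 row -7.0 -15.0
0.56 row -15.0 -29.0
0.66 row -25.0 -43.0
0.76 row -36.0 -55.0
0.86 row -49.0 -66.0
0.96 row -62.0 -76.0
1.06 row -76.0 -85.0
1.16 row -91.0 -92.0
1.26 row -107.0 -97.0
1.36 row -123.0 -101.0
1.46 row -140.0 -103.0
1.56 row -156.0 -104.0
```

Emit:
steer_hand:
  ticks: [-4,0,-6,0,-9,0,-15,0,-13,0,-22,0,-18,0,-29,0,-23,0,-36,0,-28,0,-43,0]

```text
clock: 16.75
eef_pos: [507.2, -191.0, 192.3]
eef_rot: [[-0.993, 0.119, -0.009], [0.119, 0.993, 0.002], [0.009, 0.001, -1.0]]
ft_force: [-7.4, -0.2, 3.7]
opening: 0.3
grasp_force: 4.5
```

Emit:
steer_hand:
  ticks: [-7,0,-6,0,-13,0,-12,0,-19,0,-18,0,-25,0,-23,0,-32,0,-28,0,-38,0,-33,0]

```text
clock: 17.35
eef_pos: [549.6, -196.3, 225.8]
eef_rot: [[-0.993, 0.12, 0.001], [0.12, 0.993, 0.0], [-0.0, 0.0, -1.0]]
ft_force: [-1.1, 0.6, -0.2]
opening: 0.5
grasp_force: 0.5
```

Emit:
steer_hand:
  ticks: [-8,0,-5,0,-15,0,-9,0,-22,0,-13,0,-29,0,-16,0,-37,0,-19,0,-45,0,-21,0]

```text
clock: 17.95
eef_pos: [594.7, -201.9, 246.7]
eef_rot: [[-0.993, 0.119, 0.0], [0.119, 0.993, -0.0], [-0.0, -0.0, -1.0]]
ft_force: [0.2, 1.3, 0.3]
opening: 0.1
grasp_force: 0.3
```

Forces are small now, which fits the lid nearing balance. I'll check it numerically: the dark lid window seen at ajar (crop (360,155), full pixel (366,221)) should be gone if the lid is up.

Create lid.py:
```python
from h import *
i=manip.camera_info('scene');im=manip.get_image('scene');X=567.5;Y=-130.5;c,s=.9932,-.1167
def W(mx,my,z): return [c*(X+mx)-s*(Y+my),s*(X+mx)+c*(Y+my),z]
print('at ajar window',im[221,366])
for th in (.36,.7,1,1.2,1.3,1.4,1.5,1.6):   # lid's underside, right part
    r=[]
    for my in(-80,-65):
      for rx in(-130,-100,-60):
        mx=100+rx*np.cos(th)+4*np.sin(th);z=106-rx*np.sin(th)+4*np.cos(th)
        u,v=proj(i,W(mx,my,z));r.append(im[int(round(v)),int(round(u))].tolist())
    print(th,r)
g=im[150:270,340:420].astype(int)
w=(g.min(2)>110).astype(int)
for y in range(0,100,4): print(y+150,''.join('#' if k else '.' for k in w[y,::1]))
```

```bash
python3 lid.py
```

```text
at ajar window [173 176 168]
0.36 [[229, 229, 234], [235, 234, 239], [248, 249, 245], [226, 225, 230], [225, 225, 229], [158, 162, 156]]
0.7 [[177, 180, 172], [151, 154, 148], [239, 241, 235], [152, 155, 148], [173, 176, 169], [227, 229, 223]]
1 [[62, 61, 66], [62, 63, 66], [62, 62, 66], [62, 63, 66], [63, 65, 67], [31, 33, 34]]
1.2 [[62, 64, 68], [63, 63, 67], [65, 66, 70], [66, 67, 72], [61, 63, 65], [62, 63, 66]]
1.3 [[166, 169, 165], [95, 96, 97], [114, 116, 117], [98, 100, 101], [65, 66, 69], [64, 66, 70]]
1.4 [[248, 249, 246], [168, 172, 165], [149, 152, 146], [180, 183, 175], [118, 120, 119], [94, 96, 98]]
1.5 [[220, 221, 215], [173, 176, 168], [169, 173, 166], [161, 162, 156], [176, 179, 172], [137, 138, 135]]
1.6 [[16, 27, 62], [79, 80, 89], [168, 171, 165], [18, 27, 62], [172, 174, 167], [158, 160, 154]]
150 #######################......................####################...............
154 ######################........................#################.................
158 #####################.........##########......#################.................
162 #########......
[... 1150 characters left out ...]
....................
218 ############################.....................########.......................
222 ##################################................#######.......................
226 ######################################.............#######......................
230 ##########################################..........#######.....................
234 ##############################################......#######.....................
238 #######.###############...######################.....#######....................
242 ##########################################################......................
246 ....###########################################################.................
```

The lid is up at about 1.3 rad: its dark underside is visible with a white rim. Pushing on past 1.5.

Emit:
steer_hand:
  ticks: [-8,0,-1,0,-16,0,-2,0,-24,0,-2,0,-32,0,-2,0,-38,0,-2,0,-42,0,-2,0,-42,0,-2,0]

```text
clock: 18.7
eef_pos: [636.1, -206.8, 248.2]
eef_rot: [[-0.993, 0.119, 0.0], [0.119, 0.993, -0.0], [-0.0, -0.0, -1.0]]
ft_force: [-0.2, -0.8, -0.9]
opening: 0.6
grasp_force: 0.0
```

```bash
python3 lid.py | head -9
```

```text
at ajar window [241 243 237]
0.36 [[228, 227, 232], [234, 234, 238], [247, 248, 245], [224, 223, 228], [225, 224, 228], [159, 162, 156]]
0.7 [[180, 182, 175], [163, 166, 160], [246, 248, 244], [182, 186, 178], [176, 179, 171], [243, 244, 239]]
1 [[88, 91, 95], [90, 92, 96], [87, 88, 93], [91, 93, 97], [89, 92, 94], [49, 47, 48]]
1.2 [[87, 90, 93], [80, 82, 86], [90, 90, 94], [92, 94, 98], [92, 93, 97], [42, 42, 42]]
1.3 [[52, 54, 57], [53, 53, 56], [90, 92, 96], [92, 93, 98], [80, 81, 86], [45, 45, 47]]
1.4 [[70, 70, 75], [84, 86, 90], [88, 91, 94], [69, 70, 73], [59, 59, 62], [80, 82, 85]]
1.5 [[69, 70, 74], [74, 75, 79], [89, 91, 96], [72, 73, 77], [83, 83, 87], [87, 89, 93]]
1.6 [[162, 165, 164], [101, 102, 105], [98, 99, 103], [88, 90, 93], [71, 72, 75], [89, 89, 94]]
```

Emit:
steer_hand:
  ticks: [20,0,0,0,50,0,0,0,90,0,-10,0,130,0,-30,0,170,0,-50,0,180,0,-60,0,180,0,-60,0,180,0,-60,0]

```text
clock: 19.55
eef_pos: [457.7, -185.8, 308.7]
eef_rot: [[-0.993, 0.12, 0.002], [0.12, 0.993, -0.001], [-0.002, -0.001, -1.0]]
ft_force: [-0.3, -0.8, 0.4]
opening: 0.5
grasp_force: 0.0
```

Emit:
steer_hand:
  ticks: [0,0,0,0,0,0,0,0,0,0,0,0,0,0,0,0,0,0,0,0]

```text
clock: 20.05
eef_pos: [456.9, -185.2, 308.1]
eef_rot: [[-0.993, 0.119, -0.001], [0.119, 0.993, 0.0], [0.001, 0.0, -1.0]]
ft_force: [0.6, -0.0, -0.1]
opening: 0.6
grasp_force: 0.0
```

```bash
python3 lid.py | head -9
```

Run:
```python
from h import *
# box check from top & scene: corners' plane heights by white blob at box place
i=manip.camera_info('scene');im=manip.get_image('scene')
for z in(0,28): 
    u,v=proj(i,[475,-2,z]);print(z,u,v,im[int(v),int(u)])
```

```text
at ajar window [175 178 170]
0.36 [[147, 147, 151], [173, 173, 178], [248, 249, 246], [144, 143, 148], [149, 148, 153], [125, 126, 122]]
0.7 [[146, 149, 143], [131, 133, 127], [247, 249, 245], [156, 159, 151], [141, 144, 137], [190, 193, 185]]
1 [[87, 89, 93], [90, 92, 96], [85, 87, 90], [69, 71, 74], [80, 82, 85], [52, 53, 53]]
1.2 [[92, 94, 98], [79, 81, 85], [91, 92, 96], [94, 95, 99], [92, 93, 97], [41, 41, 43]]
1.3 [[56, 57, 58], [54, 55, 57], [91, 92, 97], [94, 97, 101], [80, 82, 85], [47, 47, 48]]
1.4 [[90, 93, 97], [90, 93, 98], [92, 93, 96], [91, 92, 96], [59, 59, 61], [83, 84, 90]]
1.5 [[92, 93, 98], [91, 93, 96], [93, 96, 100], [90, 93, 96], [92, 93, 98], [88, 91, 92]]
1.6 [[174, 176, 176], [103, 105, 107], [99, 101, 104], [133, 135, 138], [92, 93, 99], [92, 93, 96]]
0 307.52616329643905 235.78801992857356 [180 177 172]
28 307.4784640480286 230.26068199959877 [194 193 188]
```

The lid has held still at about 1.6 after the retreat, the box was last seen flat on the worktop, and the arm is clear. Handing in.

```bash
python3 -c "
from cell import manip
print(manip.job_done())"
```

```text
the job is handed in; nothing more can be done
None
```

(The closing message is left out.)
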